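# Line up the galley things by height on the stowage board

### The arm

A 6-joint arm with a two-finger parallel gripper is mounted at the origin on a cart in front of the work surface, level with it; the furniture and walls round the work are solid. World frame = base frame: x ahead of the robot, y to its left, z up, the work surface at z = 0. Lengths are in m, angles in rad, forces in N, time in s.
With the tool pointing down it reaches from about 0.275 to 1 m from the base axis. Payload 8.4 kg.
Tool frame: the origin (TCP) lies at the very end of the fingers, on their centre line; the grasp point (between the pads) lies 19 mm behind it (ctrl.grip_depth is the distance from the TCP to the grasp point, in m); z points along the fingers, y is the line along which they close (so a half turn about z gives the same grasp; the last joint's range is limited). The gripper opens to 85 mm and grips with 20 to 120 N. Pads are 22 mm wide; open, the fingers measure 114 mm over their backs; the gripper's body (76 mm by 85 mm) begins 54 mm behind the grasp point. The pads swing forward as they close: fully open they stand 13 mm farther back than shut.
Start: joints at [-1.163, 0.353, 1.633, -0, 1.155, -0.002], TCP at [0.249, -0.573, 0.231] pointing down, gripper open.
Joint ranges: [-2.63, 2.63], [-0.92, 2.1], [0.06, 2.66], [-1.3, 4.44], [0, 2.69], [-3.02, 3.02]. Speed limits (rad/s): [2.22, 2.22, 2.79, 3.14, 3.14, 3.14].

### API

Orientations are given as a rotation vector (axis times angle).
In Python, from cell import ctrl gives the robot as it stands.
- The arm moves only by the tool send_rows, never from a script. Its argument "deltas" is a list of rows, each a list of 7 numbers: the shift along the tool's x, y, z in mm, then the turn, a rotation vector about the tool's x, y, z in degrees, then the finger opening in mm, from 0 to 85.4. A call has 1 to 8 rows; each row is the pose to reach, as a shift and turn from the pose commanded when the call began, along the tool's axes at that moment; what a row does not reach only later rows make up. A row lasts 1/8 s, in which the tool goes at most 62.5 mm and 10.7 degrees, less where a joint would pass 70% of its speed; a pose out of reach is approached as far as the arm can. A call with a gripper value outside its range is refused whole. The fingers move at their own pace and stop on an object; the grip force is fixed at half the most. Time passes only in rows, so rows that repeat a pose let the fingers close. It gives the time, the measured TCP pose, the force, the opening and the grip force at its end, in the units of the state.
- ctrl.observe(): the state, without advancing time (a new reading comes with each control period).
- ctrl.grab_frame(name): name is "scene" or "top" or "wrist"; returns a dict with "img" (400x640x3 uint8, red, green, blue), "z_map" (400x640 float32, m along the optical axis (not along the pixel's ray), 0 where there is no reading), "fx", "fy", "cx", "cy" (pixels), "k1" (the pictures are not rectified: a ray, as slopes to the right and down, at radius r is drawn at 1 + k1 r^2 times it, then the intrinsics apply), "xyz" and "rotation" of the camera in the world. Camera axes: x right, y down, z forward; pixel columns grow to the right and rows downward; lengths in m; the calibration is good to about 2 mm. A picture is of the moment at which its call begins.
- ctrl.finish_job(): hands the job in; it is judged then, once.
The state is a dict: "clock": time; "joint_pos": joint angles; "dq": joint speeds; "effort": joint torques, N m; "eef_pos": TCP position; "orientation": TCP orientation; "wrist_force": force on the tool from outside, world axes, zero at the start; "ft_torque": the same for the moment, N m; "finger_gap": opening from 0.0 (shut) to 1.0 (fully open); "grip_force": force on a finger pad.
Only numpy, scipy, OpenCV 4.12 (cv2) and the standard library are available. Lean on these libraries where they do the work, as an engineer would, in place of code of your own. Each camera call takes 0.05 s, during which the arm holds its last target. There are 200 camera calls.

### The job

Before the camper drives off, line up the dish liquid bottle, the spice jar, the food tin and the tea light along the wooden stowage board in order of height: the tallest on the pad next to the red peg, falling to the shortest on the pad next to the white peg. Stand each one upright, centred on its own pad, setting it down gently, without dropping it or knocking anything over, and let go of everything.

Things in the scene. Friction and masses are not known exactly. Their poses are not given: they have to be found in the camera images.
- dish_bottle: Loose squeeze bottle of amber dish liquid, the tallest: 167 mm tall, flat body 49 mm (own x) by 77 mm (own y) up to 108 mm, 0.15 kg. Its pale round cap, 29 mm wide from 130 to 152 mm above the foot and on the bottle's axis, can be pinched from above in any direction; an 18 mm spout tops it. Origin: centre of the foot; z up.
- spice_jar: Loose spice jar with a dark lid and a green label, second tallest: 105 mm tall, 44 mm across, roughly round, 0.11 kg. Origin: centre of the foot; z up.
- food_tin: Loose food tin, pale with green pictures and a bare metal lid, third tallest: 72 mm tall, 57 mm across, round, 0.18 kg. Origin: centre of the foot; z up.
- tea_light: Loose tea light in a pale round cup with a greenish top, the shortest: 15 mm tall, 38 mm across, 0.03 kg. Origin: centre of the foot; z up.
- pad_1: Fixed dark grey round rubber pad, 64 mm across, 3 mm thick, number 1 of 4 in the row from the robot's left, 95 mm apart. Origin: centre of its underside, on the board 12 mm above the worktop (pad top at 15 mm). y runs along the row to the left, x across it, away from the robot. The pale wooden board is 460 x 130 x 12 mm and lies differently at each start.
- pad_2: Fixed dark grey round rubber pad, 64 mm across, 3 mm thick, number 2 of 4 in the row from the robot's left, 95 mm apart. Origin: centre of its underside, on the board 12 mm above the worktop (pad top at 15 mm). y runs along the row to the left, x across it, away from the robot. A steel rail 39 mm high runs behind the row, 75 mm from the pads' centres.
- pad_3: Fixed dark grey round rubber pad, 64 mm across, 3 mm thick, number 3 of 4 in the row from the robot's left, 95 mm apart. Origin: centre of its underside, on the board 12 mm above the worktop (pad top at 15 mm). y runs along the row to the left, x across it, away from the robot. 
- pad_4: Fixed dark grey round rubber pad, 64 mm across, 3 mm thick, number 4 of 4 in the row from the robot's left, 95 mm apart. Origin: centre of its underside, on the board 12 mm above the worktop (pad top at 15 mm). y runs along the row to the left, x across it, away from the robot. 
- red_peg: Fixed red peg with a mushroom head, 22 mm wide, 28 mm tall, on the board beyond one end of the row of pads, 65 mm from the centre of the nearest pad. It may be at the left or the right end; the white peg is at the other. Origin: centre of its foot, 12 mm above the worktop.
- white_peg: Fixed white peg with a mushroom head, 22 mm wide, 28 mm tall, on the board beyond one end of the row of pads, 65 mm from the centre of the nearest pad. It may be at the left or the right end; the red peg is at the other. Origin: centre of its foot, 12 mm above the worktop.
Things that resemble listed ones, but are neither listed nor needed, are in the scene too. What is shaped like the tea_light but black or turquoise is not meant.

How it is judged:
At the end, for the whole second after the job is handed in: Counting from the red peg, bottle, jar, tin and tea light stand on the first to fourth pad, each within 12 mm of its pad's centre, its foot 0 to 7 mm above the pad's underside, within 0.1 rad of upright, slower than 0.02 m/s (((horizontal distance between red_peg and pad_1 below 0.12 m and horizontal distance between dish_bottle and pad_1 below 0.012 m and horizontal distance between spice_jar and pad_2 below 0.012 m and horizontal distance between food_tin and pad_3 below 0.012 m and horizontal distance between tea_light and pad_4 below 0.012 m) or (horizontal distance between red_peg and pad_4 below 0.12 m and horizontal distance between dish_bottle and pad_4 below 0.012 m and horizontal distance between spice_jar and pad_3 below 0.012 m and horizontal distance between food_tin and pad_2 below 0.012 m and horizontal distance between tea_light and pad_1 below 0.012 m)) and z of dish_bottle in the frame of pad_1 between 0 and 0.007 m and angle between each of dish_bottle, spice_jar, food_tin, tea_light's own z axis and vertical below 0.1 rad and linear speed of each of dish_bottle, spice_jar, food_tin, tea_light below 0.02 m/s and z of spice_jar in the frame of pad_1 between 0 and 0.007 m and z of food_tin in the frame of pad_1 between 0 and 0.007 m and z of tea_light in the frame of pad_1 between 0 and 0.007 m); the robot touches nothing.
It fails at once if one of the four things is tipped over (leans more than 0.7 rad) (angle between any of dish_bottle, spice_jar, food_tin, tea_light's own z axis and vertical above 0.7 rad).
It fails at once if one of the four things is dropped or flung (faster than 0.7 m/s with no finger on it) ((linear speed of dish_bottle above 0.7 m/s and contact force between dish_bottle and the fingers below 0.1 N) or (linear speed of spice_jar above 0.7 m/s and contact force between spice_jar and the fingers below 0.1 N) or (linear speed of food_tin above 0.7 m/s and contact force between food_tin and the fingers below 0.1 N) or (linear speed of tea_light above 0.7 m/s and contact force between tea_light and the fingers below 0.1 N)).
It also fails if it takes over 112 s, if anything falls off the work surface, if the arm or the gripper's body presses on something with over 40 N, if the wrist force passes 120 N, or if a joint passes its speed limit or range.

## Working session

There is one attempt and no reset: what is moved stays moved. The work goes in short steps, Python scripts to look and compute and a tool call to move; the robot and the scene stay as the last step left them, time stands still between calls to the robot, and variables do not carry over. Pictures are saved under pics/ and viewed, at most 14 in all, crops included, and the job is handed in when it is done.

Besides the shell and the picture viewer there is one more tool, called after "Request:" in YAML: its name, and indented under it one key for each argument. send_rows: Moves the arm, as the interface text tells. Its arguments: {"type":"object","properties":{"deltas":{"type":"array","items":{"type":"array","items":{"type":"number"}}}},"required":["deltas"]}

```bash
mkdir -p pics; ls; cat > h.py <<'E'
import numpy as np, cv2, pickle
from cell import ctrl
def grab(n):
    f=ctrl.grab_frame(n); pickle.dump(f,open(f'pics/{n}.pkl','wb')); return f
def save(f,name): cv2.imwrite('pics/'+name,cv2.cvtColor(f['img'],cv2.COLOR_RGB2BGR))
def rot(f):
    R=np.array(f['rotation'],float)
    return R if R.shape==(3,3) else cv2.Rodrigues(R)[0]
def rays(f,uv):
    K=np.array([[f['fx'],0,f['cx']],[0,f['fy'],f['cy']],[0,0,1.]])
    p=cv2.undistortPoints(np.array(uv,float).reshape(-1,1,2),K,np.array([f['k1'],0,0,0.]))[:,0]
    return np.c_[p,np.ones(len(p))]
def cloud(f):
    v,u=np.mgrid[0:400,0:640]
    d=rays(f,np.c_[u.ravel(),v.ravel()])*f['z_map'].ravel()[:,None]
    P=(d@rot(f).T+np.array(f['xyz'])).reshape(400,640,3); P[f['z_map']==0]=np.nan
    return P
def onplane(f,uv,z):
    d=rays(f,uv)@rot(f).T; o=np.array(f['xyz']); return o+d*((z-o[2])/d[:,2:])
E
python3 - <<'E'
from h import *
for n in ['scene','top','wrist']:
    f=grab(n); save(f,n+'0.png'); print(n,f['xyz'],np.round(rot(f),3).tolist(),f['fx'],f['k1'],(f['z_map']>0).mean())
o=ctrl.observe(); print(o)
E
```

```text
pics
scene [-0.375027   -0.60416465  0.52775794] [[0.559, -0.328, 0.762], [-0.829, -0.238, 0.506], [0.016, -0.914, -0.405]] 513.1647780232121 -0.11743051083525367 0.9961328125
top [ 4.19577598e-01 -1.25331424e-04  1.19886021e+00] [[-0.012, -0.996, 0.089], [-1.0, 0.013, 0.015], [-0.016, -0.089, -0.996]] 453.51280244834055 0.0025138606091510076 0.9961328125
wrist [ 0.3163595  -0.54348483  0.37380619] [[0.398, -0.878, -0.265], [-0.917, -0.382, -0.113], [-0.002, 0.288, -0.958]] 340.75119897137586 -0.04759100051607464 0.99594140625
{'clock': 0.15, 'joint_pos': array([-1.16340398e+00,  3.53521912e-01,  1.63396295e+00,  3.83017132e-05,
        1.15519727e+00, -2.41857125e-03]), 'dq': array([-0.00144955, -0.0002057 , -0.00478918, -0.0016535 , -0.00083751,
        0.00065109]), 'effort': array([-6.80437279e-04, -6.05636287e+01, -3.42338061e+01, -5.56110422e-05,
        6.22422187e-03,  2.77021627e-05]), 'eef_pos': array([ 0.24887813, -0.57291219,  0.23071377]), 'orientation': array([-3.07482438e+00, -6.38991902e-01,  2.90159253e-04]), 'wrist_force': array([0.76679747, 0.19290568, 0.01282433]), 'ft_torque': array([-0.01380194, -0.02835921, -0.00768996]), 'grip_force': 0.0, 'finger_gap': 1.000825004731954}
```

View pics/top0.png

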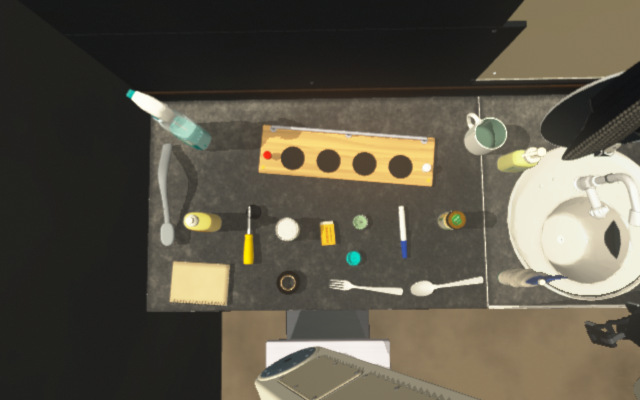

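View pics/scene0.png

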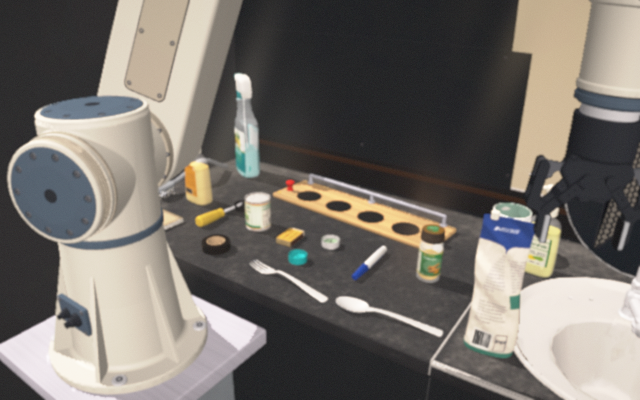

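Top view: the red peg (267,155) is at the left, with pads at (292,158), (328,161), (364,164) and (400,167) and the white peg at (427,168). The amber bottle is at (203,222), tin (287,229), tea light (360,222) and jar (452,220). The black and turquoise discs are decoys. The scene view confirms the same things.

```bash
cat > m.py <<'E'
from h import *
F={n:pickle.load(open(f'pics/{n}.pkl','rb')) for n in ['top','scene']}
C={n:cloud(F[n]) for n in F}
top=F['top']
pk={'pad1':(292,158),'pad2':(328,161),'pad3':(364,164),'pad4':(400,167),'red':(267,155),'white':(427,168),'bottle':(203,222),'tin':(287,229),'tea':(360,222),'jar':(452,220)}
g=cv2.cvtColor(top['img'],cv2.COLOR_RGB2GRAY)
cen={}
for k,(u,v) in pk.items():
    P=C['top'][v,u]; zp=P[2]
    if k.startswith('pad'):
        m=(g<60).astype(np.uint8); n,l,s,c=cv2.connectedComponentsWithStats(m); i=l[v,u]
        q=onplane(top,[c[i]],0.015)[0]; print(k,c[i],s[i,4],'depth z',zp.round(4),q.round(4)); cen[k]=q; continue
    for n in F:
        Q=C[n].reshape(-1,3); s=Q[(np.hypot(Q[:,0]-P[0],Q[:,1]-P[1])<.055)&(Q[:,2]>(.008 if k not in('red','white') else .025))&(Q[:,2]<.2)]
        if len(s)==0: continue
        zm=np.percentile(s[:,2],98); t=s[s[:,2]>zm-.006]
        (c,w,a)=cv2.minAreaRect(s[:,:2].astype(np.float32)); 
        print(k,n,len(s),'zmax',zm.round(4),'topmid',((t.max(0)+t.min(0))/2).round(4)[:2],'ext',(t.max(0)-t.min(0)).round(3)[:2],'rect',np.round(c,4),np.round(w,3),round(a,1))
Q=C['top'].reshape(-1,3); print('table z',np.nanmedian(C['top'][255:290,240:270,2]), np.nanmedian(C['scene'][290:300,270:300,2]))
for k in range(1,4): print(np.linalg.norm(cen[f'pad{k+1}'][:2]-cen[f'pad{k}'][:2]))
E
python3 m.py
```

```text
pad1 [410.4954208  231.24423957] 147515 depth z 0.0156 [ 0.4284 -0.2173  0.015 ]
pad2 [410.4954208  231.24423957] 147515 depth z 0.0175 [ 0.4284 -0.2173  0.015 ]
pad3 [410.4954208  231.24423957] 147515 depth z 0.0224 [ 0.4284 -0.2173  0.015 ]
pad4 [410.4954208  231.24423957] 147515 depth z 0.0122 [ 0.4284 -0.2173  0.015 ]
red top 53 zmax 0.0413 topmid [0.6308 0.1536] ext [0.019 0.018] rect [0.6307 0.1527] [0.019 0.02 ] 1.7
red scene 43 zmax 0.0403 topmid [0.6269 0.1483] ext [0.02  0.017] rect [0.6266 0.1477] [0.013 0.019] 38.1
white top 54 zmax 0.0432 topmid [ 0.5908 -0.2603] ext [0.017 0.016] rect [ 0.5916 -0.2593] [0.019 0.018] 1.6
bottle top 643 zmax 0.1696 topmid [0.4591 0.3133] ext [0.014 0.015] rect [0.4577 0.3112] [0.054 0.071] 14.5
bottle scene 1089 zmax 0.1236 topmid [0.4545 0.2944] ext [0.028 0.016] rect [0.4436 0.3027] [0.039 0.076] 28.1
tin top 441 zmax 0.0753 topmid [0.4373 0.0984] ext [0.055 0.055] rect [0.4368 0.0948] [0.06  0.071] 31.4
tin scene 845 zmax 0.0729 topmid [0.4337 0.0961] ext [0.058 0.059] rect [0.4346 0.0954] [0.061 0.056] 20.7
tea top 97 zmax 0.0189 topmid [ 0.454  -0.0871] ext [0.037 0.037] rect [ 0.4629 -0.094 ] [0.065 0.057] 75.2
tea scene 143 zmax 0.0174 topmid [ 0.4527 -0.0895] ext [0.041 0.039] rect [ 0.4532 -0.0898] [0.042 0.035] 32.4
jar top 429 zmax 0.1097 topmid [ 0.4545 -0.3112] ext [0.041 0.042] rect [ 0.4496 -0.3133] [0.054 0.044] 30.1
jar scene 1242 zmax 0.1069 topmid [ 0.4537 -0.3155] ext [0.048 0.042] rect [ 0.4504 -0.3153] [0.047 0.043] 42.8
table z 0.0010853956916782037 0.0003303000986873972
0.0
0.0
0.0
```

```bash
cat >> h.py <<'E'
def rows(p,yaw=None):
    """shift (mm, tool axes) and yaw turn (deg) from the current pose to world p with tool y at world angle yaw (mod pi)"""
    o=ctrl.observe(); R=cv2.Rodrigues(np.array(o['orientation']))[0]
    s=R.T@(np.array(p)-o['eef_pos'])*1000
    a=0
    ty=np.degrees(np.arctan2(R[1,1],R[0,1]))
    if yaw is not None: a=-((yaw-ty+90)%180-90)
    print('shift',s.round(1),'turn z',round(a,1),'| tcp',o['eef_pos'].round(4),'tool y deg',round(ty,1),'tilt',np.round(R[:2,2],3),'j6',round(o['joint_pos'][5],2),'t',round(o['clock'],2),'gap mm',round(o['finger_gap']*85.4,1))
E
python3 - <<'E'
from h import *
top=pickle.load(open('pics/top.pkl','rb'));g=cv2.cvtColor(top['img'],cv2.COLOR_RGB2GRAY)
pk=[(292,158),(328,161),(364,164),(400,167)]
c=[]
for u,v in pk:
    m=np.zeros_like(g); m[v-17:v+18,u-16:u+17]=(g[v-17:v+18,u-16:u+17]<75)*1
    n,l,s,cc=cv2.connectedComponentsWithStats(m); i=l[v,u]; c.append(cc[i]); print(s[i],cc[i].round(1), g[v,u],g[v-15,u])
q=onplane(top,c,0.015); print(q.round(4)); print(np.linalg.norm(np.diff(q,axis=0),axis=1))
d=q[0]-q[3]; print('row angle',np.degrees(np.arctan2(d[1],d[0])))
o=ctrl.observe(); print(cv2.Rodrigues(o['orientation'])[0].round(3))
rows((0.458,0.313,0.3),90)
rows((0.56,-0.02,0.3),0)
E
```

```text
[281 147  22  22 367] [292.1 157.8] 65 217
[318 151  21  21 354] [328.  160.6] 68 218
[354 153  21  21 354] [364.  163.4] 70 217
[390 156  21  21 355] [400.  166.2] 70 215
[[ 0.6257  0.0889  0.015 ]
 [ 0.6169 -0.006   0.015 ]
 [ 0.6081 -0.1005  0.015 ]
 [ 0.599  -0.195   0.015 ]]
[0.09533283 0.09491787 0.09494243]
row angle 84.6315627019487
[[ 0.917  0.398 -0.   ]
 [ 0.398 -0.917  0.001]
 [ 0.    -0.001 -1.   ]]
shift [ 544.8 -729.3  -68.5] turn z 23.5 | tcp [ 0.2489 -0.5729  0.2307] tool y deg -66.5 tilt [-0.     0.001] j6 -0.0 t 0.15 gap mm 85.5
shift [ 505.7 -383.2  -68.8] turn z -66.5 | tcp [ 0.2489 -0.5729  0.2307] tool y deg -66.5 tilt [-0.     0.001] j6 -0.0 t 0.15 gap mm 85.5
```

```bash
python3 - <<'E'
from h import *
for n in ['top','scene']:
    P=cloud(pickle.load(open(f'pics/{n}.pkl','rb'))).reshape(-1,3)
    for x in (.20,.25,.3,.35,.4,.45):
        s=P[(abs(P[:,0]-x)<.025)&(P[:,2]<.4)]
        print(n,x,[ (round(float(y),2),round(float(np.nanmax(s[abs(s[:,1]-y)<.025][:,2],initial=-1)),2)) for y in np.arange(-.65,-.3,.05)])
rows((0.454,-0.313,0.25),-5.4)
E
```

```text
top 0.2 [(-0.65, -1.0), (-0.6, -1.0), (-0.55, 0.38), (-0.5, 0.35), (-0.45, -1.0), (-0.4, -1.0), (-0.35, -1.0)]
top 0.25 [(-0.65, 0.01), (-0.6, 0.31), (-0.55, 0.4), (-0.5, 0.35), (-0.45, 0.01), (-0.4, 0.01), (-0.35, 0.01)]
top 0.3 [(-0.65, 0.0), (-0.6, 0.31), (-0.55, 0.38), (-0.5, 0.22), (-0.45, 0.23), (-0.4, 0.01), (-0.35, 0.02)]
top 0.35 [(-0.65, -0.08), (-0.6, 0.0), (-0.55, 0.0), (-0.5, 0.22), (-0.45, 0.18), (-0.4, 0.01), (-0.35, 0.01)]
top 0.4 [(-0.65, -0.12), (-0.6, -0.12), (-0.55, 0.0), (-0.5, 0.01), (-0.45, 0.01), (-0.4, 0.01), (-0.35, 0.01)]
top 0.45 [(-0.65, 0.21), (-0.6, -0.0), (-0.55, 0.0), (-0.5, 0.01), (-0.45, 0.01), (-0.4, 0.01), (-0.35, 0.11)]
scene 0.2 [(-0.65, -1.0), (-0.6, 0.4), (-0.55, 0.4), (-0.5, 0.35), (-0.45, 0.0), (-0.4, 0.0), (-0.35, 0.0)]
scene 0.25 [(-0.65, 0.3), (-0.6, 0.4), (-0.55, 0.4), (-0.5, 0.35), (-0.45, 0.0), (-0.4, 0.0), (-0.35, 0.0)]
scene 0.3 [(-0.65, 0.31), (-0.6, 0.32), (-0.55, 0.01), (-0.5, 0.22), (-0.45, 0.23), (-0.4, 0.01), (-0.35, 0.01)]
scene 0.35 [(-0.65, -1.0), (-0.6, -0.0), (-0.55, 0.0), (-0.5, 0.22), (-0.45, 0.0), (-0.4, 0.0), (-0.35, 0.0)]
scene 0.4 [(-0.65, -1.0), (-0.6, -0.02), (-0.55, -0.0), (-0.5, 0.0), (-0.45, 0.0), (-0.4, 0.0), (-0.35, 0.0)]
scene 0.45 [(-0.65, -0.07), (-0.6, -0.0), (-0.55, -0.0), (-0.5, 0.0), (-0.45, -1.0), (-0.4, 0.0), (-0.35, 0.11)]
shift [ 291.7 -156.7  -19.1] turn z -61.1 | tcp [ 0.2489 -0.5729  0.2307] tool y deg -66.5 tilt [-0.     0.001] j6 -0.0 t 0.15 gap mm 85.5
```

Request:
send_rows:
  deltas:
    - [0,0,-50,0,0,0,85]
    - [0,0,-100,0,0,-5,85]
    - [50,-25,-105,0,0,-14,85]
    - [100,-52,-105,0,0,-24,85]
    - [150,-80,-105,0,0,-34,85]
    - [200,-107,-105,0,0,-44,85]
    - [250,-134,-85,0,0,-53,85]
    - [292,-157,-50,0,0,-61,85]

```text
clock: 1.15
eef_pos: [0.456, -0.3116, 0.2818]
orientation: [2.318, 2.116, 0.001]
wrist_force: [1.0, -0.4, -0.5]
finger_gap: 0.996
grip_force: 0.0
```

```bash
python3 - <<'E'
from h import *
rows((0.454,-0.313,0.25),-5.4)
f=grab('wrist'); save(f,'w1.png'); P=cloud(f); Q=P.reshape(-1,3)
s=Q[(np.hypot(Q[:,0]-.454,Q[:,1]+.313)<.06)&(Q[:,2]>.06)&(Q[:,2]<.13)]; t=s[s[:,2]>.098]
print(len(s),s[:,2].max(),t.min(0),t.max(0),((t.min(0)+t.max(0))/2).round(4), t.mean(0))
E
```

```text
shift [-1.6 -2.  31.8] turn z 0.2 | tcp [ 0.456  -0.3116  0.2818] tool y deg -5.2 tilt [ 0.003 -0.002] j6 -0.51 t 1.15 gap mm 85.1
1815 0.10847528627295211 [ 0.43374036 -0.3352953   0.09823014] [ 0.47663963 -0.29165406  0.10847529] [ 0.4552 -0.3135  0.1034] [ 0.45510658 -0.31222089  0.10567395]
```

View pics/w1.png

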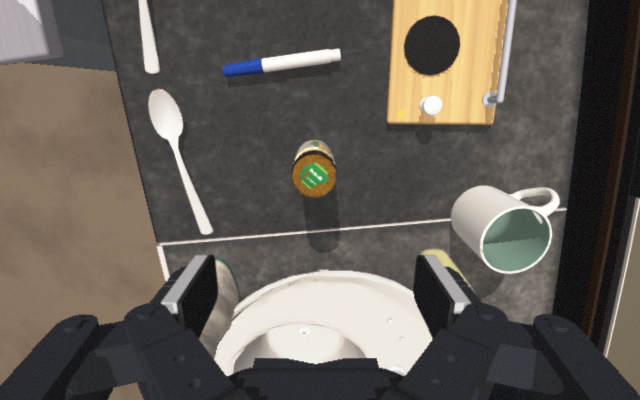

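The jar is at (315,172), standing alone between the finger lines. The measured lid height of 108 mm matches the 105 mm given. Descending.

Request:
send_rows:
  deltas:
    - [0,0,40,0,0,0,85]
    - [-1,-1,80,0,0,0,85]
    - [-1,-1,120,0,0,0,85]
    - [-1,-1,155,0,0,0,85]
    - [-1,-1,185,0,0,0,85]
    - [-1,-1,210,0,0,0,85]
    - [-1,-1,224,0,0,0,85]
    - [-1,-1,226,0,0,0,85]

```text
clock: 2.2
eef_pos: [0.4527, -0.3136, 0.0546]
orientation: [-2.325, -2.111, 0.001]
wrist_force: [0.0, 0.3, -0.1]
finger_gap: 0.994
grip_force: 0.0
```

Request:
send_rows:
  deltas:
    - [0,0,0,0,0,0,40]
    - [0,0,0,0,0,0,30]
    - [0,0,0,0,0,0,30]
    - [0,0,0,0,0,0,30]
    - [0,0,0,0,0,0,30]
    - [0,0,0,0,0,0,30]

```text
clock: 2.95
eef_pos: [0.4539, -0.3143, 0.0564]
orientation: [2.325, 2.111, 0.001]
wrist_force: [-0.0, -0.2, 5.7]
finger_gap: 0.5
grip_force: 60.1
```

```bash
python3 - <<'E'
from h import *
rows((0.454,-0.314,0.18),-5.4)
rows((0.6169,-0.0075,0.18),-5.4)
E
```

```text
shift [   0.2    0.3 -123.6] turn z -0.1 | tcp [ 0.4539 -0.3143  0.0564] tool y deg -5.5 tilt [ 0.002 -0.001] j6 -0.51 t 2.95 gap mm 42.7
shift [ 320.9  132.9 -123.7] turn z -0.1 | tcp [ 0.4539 -0.3143  0.0564] tool y deg -5.5 tilt [ 0.002 -0.001] j6 -0.51 t 2.95 gap mm 42.7
```

Request:
send_rows:
  deltas:
    - [0,0,-8,0,0,0,30]
    - [0,0,-30,0,0,0,30]
    - [0,0,-65,0,0,0,30]
    - [15,6,-100,0,0,0,30]
    - [50,21,-122,0,0,0,30]
    - [90,37,-124,0,0,0,30]
    - [130,54,-124,0,0,0,30]
    - [170,70,-124,0,0,0,30]

```text
clock: 3.95
eef_pos: [0.5397, -0.1501, 0.18]
orientation: [2.326, 2.111, 0.001]
wrist_force: [0.9, -0.8, -0.9]
finger_gap: 0.499
grip_force: 60.9
```

Request:
send_rows:
  deltas:
    - [40,16,0,0,0,0,30]
    - [80,33,0,0,0,0,30]
    - [115,48,0,0,0,0,30]
    - [138,57,0,0,0,0,30]
    - [148,62,0,0,0,0,30]
    - [151,63,0,0,0,0,30]
    - [151,63,0,0,0,0,30]
    - [151,63,0,0,0,0,30]

```text
clock: 4.95
eef_pos: [0.6161, -0.008, 0.1793]
orientation: [-2.327, -2.111, 0.001]
wrist_force: [0.6, -0.2, -1.2]
finger_gap: 0.502
grip_force: 60.9
```

```bash
python3 - <<'E'
from h import *
rows((0.6169,-0.0075,0.18),-5.4)
f=grab('wrist'); save(f,'w2.png')
P=cloud(f); Q=P.reshape(-1,3)
# held jar top
o=ctrl.observe()['eef_pos']
s=Q[(np.hypot(Q[:,0]-o[0],Q[:,1]-o[1])<.04)&(Q[:,2]<o[2]+.053)&(Q[:,2]>o[2]+.03)]
print('lid',len(s), s.min(0) if len(s) else '', s.max(0) if len(s) else '')
g=cv2.cvtColor(f['img'],cv2.COLOR_RGB2GRAY)
m=((g<75)&(abs(P[...,2]-.015)<.008)).astype(np.uint8); m=cv2.morphologyEx(m,cv2.MORPH_OPEN,np.ones((5,5)))
n,l,st,c=cv2.connectedComponentsWithStats(m)
for i in range(1,n):
    if st[i,4]>300: print(st[i],c[i].round(1),onplane(f,[c[i]],.015)[0].round(4), np.nanmedian(P[l==i][:,2]).round(4))
E
```

```text
shift [ 0.6  0.8 -0.7] turn z -0.2 | tcp [ 0.6161 -0.008   0.1793] tool y deg -5.6 tilt [-0. -0.] j6 0.08 t 4.95 gap mm 42.8
lid 15773 [ 0.57758327 -0.02218227  0.20929571] [0.65600183 0.01545399 0.23228541]
[508   0  12  58 539] [513.2  28.6] [0.7945 0.1043 0.015 ] 0.015
[ 280   29   72   77 4325] [315.8  67.5] [0.6258 0.0876 0.015 ] 0.0156
[ 495   59   23  225 1945] [506.2 168.3] [ 0.7944 -0.0164  0.015 ] 0.015
[ 284  144   66   49 2404] [316.2 168.1] [6.177e-01 6.000e-04 1.500e-02] 0.0154
```

View pics/w2.png

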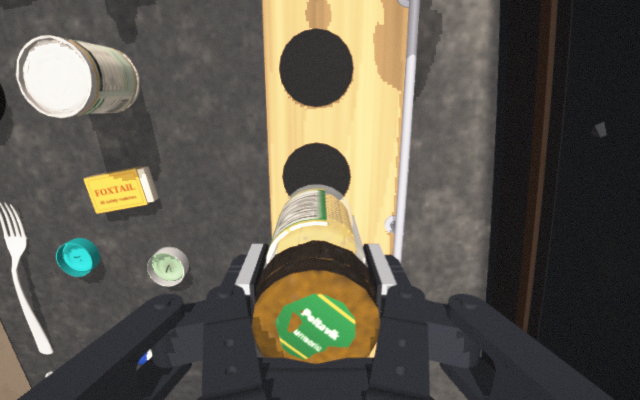

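Wrist view: the pad 1 disc at (316,67) gives (0.6258, 0.0876), within 1.5 mm of the top view. The jar hangs upright above pad 2, and the tin and tea light are visible at left. Lowering it.

Request:
send_rows:
  deltas:
    - [0,1,25,0,0,0,30]
    - [0,1,50,0,0,0,30]
    - [0,1,70,0,0,0,30]
    - [0,1,85,0,0,0,30]
    - [0,1,95,0,0,0,30]
    - [0,1,101,0,0,0,30]
    - [0,1,104,0,0,0,30]
    - [0,1,106,0,0,0,30]

```text
clock: 6.0
eef_pos: [0.6178, -0.0071, 0.0735]
orientation: [2.325, 2.112, 0.001]
wrist_force: [-0.1, 0.4, 0.1]
finger_gap: 0.499
grip_force: 60.9
```

Request:
send_rows:
  deltas:
    - [0,0,0.7,0,0,0,30]
    - [0,0,1.3,0,0,0,30]
    - [0,0,1.5,0,0,0,30]

```text
clock: 6.38
eef_pos: [0.6175, -0.0072, 0.0719]
orientation: [2.326, 2.112, 0.0]
wrist_force: [-0.1, 0.7, -1.1]
finger_gap: 0.5
grip_force: 60.9
```

Request:
send_rows:
  deltas:
    - [0,0,0.5,0,0,0,30]
    - [0,0,1.0,0,0,0,30]
    - [0,0,1.0,0,0,0,30]

```text
clock: 6.75
eef_pos: [0.6177, -0.0072, 0.0714]
orientation: [2.326, 2.112, 0.0]
wrist_force: [-1.1, -0.3, 4.9]
finger_gap: 0.502
grip_force: 61.3
```

Contact felt (4.9 N), so release.

Request:
send_rows:
  deltas:
    - [0,0,0,0,0,0,50]
    - [0,0,0,0,0,0,65]
    - [0,0,0,0,0,0,75]
    - [0,0,0,0,0,0,75]
    - [0,0,-15,0,0,0,75]
    - [0,0,-60,0,0,0,80]
    - [0,0,-110,0,0,0,85]
    - [0,0,-140,0,0,0,85]

```text
clock: 7.75
eef_pos: [0.6185, -0.0072, 0.2147]
orientation: [2.324, 2.11, 0.004]
wrist_force: [1.2, 0.2, 0.6]
finger_gap: 0.995
grip_force: 0.0
```

```bash
python3 - <<'E'
from h import *
rows((0.4355,0.09,0.24),-5.4)
f=grab('wrist'); Q=cloud(f).reshape(-1,3)
for nm,c,lo,hi,d in (('jar',(.617,-.0067),.1,.135,.04),('tin',(.4355,.0965),.05,.09,.05)):
    s=Q[(np.hypot(Q[:,0]-c[0],Q[:,1]-c[1])<d)&(Q[:,2]>lo)&(Q[:,2]<hi)]
    if len(s)>20:
        zt=np.percentile(s[:,2],95);t=s[s[:,2]>zt-.008]; print(nm,zt.round(4),((t.min(0)+t.max(0))/2).round(4),(t.max(0)-t.min(0)).round(3))
E
```

```text
shift [  79.2 -191.4  -26. ] turn z -0.1 | tcp [ 0.6185 -0.0072  0.2147] tool y deg -5.5 tilt [ 0.004 -0.   ] j6 0.08 t 7.75 gap mm 84.9
jar 0.122 [ 0.6188 -0.0063  0.1187] [0.043 0.043 0.009]
tin 0.0723 [0.4375 0.0978 0.0696] [0.058 0.056 0.011]
```

Request:
send_rows:
  deltas:
    - [10,-22,0,0,0,0,85]
    - [28,-62,0,0,0,0,85]
    - [48,-106,0,0,0,0,85]
    - [66,-146,0,0,0,0,85]
    - [79,-174,0,0,0,0,85]
    - [85,-187,10,0,0,0,85]
    - [87,-191,30,0,0,0,85]
    - [87,-191,30,0,0,0,85]

```text
clock: 8.8
eef_pos: [0.435, 0.0975, 0.1798]
orientation: [-2.325, -2.112, 0.003]
wrist_force: [0.8, 0.4, -0.3]
finger_gap: 0.995
grip_force: 0.0
```

```bash
python3 - <<'E'
from h import *
f=grab('wrist'); Q=cloud(f).reshape(-1,3)
c=(.437,.0975)
s=Q[(np.hypot(Q[:,0]-c[0],Q[:,1]-c[1])<.05)&(Q[:,2]>.05)&(Q[:,2]<.09)]
zt=np.percentile(s[:,2],95);t=s[s[:,2]>zt-.008]; m=(t.min(0)+t.max(0))/2; print(zt.round(4),m.round(4),(t.max(0)-t.min(0)).round(3))
rows((m[0],m[1],0.037),-5.4)
E
```

```text
0.0723 [0.4374 0.098  0.0693] [0.057 0.057 0.01 ]
shift [  0.6   1.7 143.5] turn z -0.1 | tcp [0.4358 0.0976 0.1805] tool y deg -5.5 tilt [-0.001 -0.   ] j6 0.31 t 8.85 gap mm 85.0
```

Request:
send_rows:
  deltas:
    - [0,1,30,0,0,0,85]
    - [0,1.5,65,0,0,0,85]
    - [0,1.5,95,0,0,0,85]
    - [0,1.5,120,0,0,0,85]
    - [0,1.5,137,0,0,0,85]
    - [0,1.5,143,0,0,0,85]
    - [0,1.5,143.5,0,0,0,85]
    - [0,1.5,143.5,0,0,0,65]

```text
clock: 9.85
eef_pos: [0.4379, 0.0977, 0.0379]
orientation: [2.326, 2.111, 0.002]
wrist_force: [-0.5, -0.1, -0.5]
finger_gap: 0.81
grip_force: 0.0
```

Request:
send_rows:
  deltas:
    - [0,0,0,0,0,0,55]
    - [0,0,0,0,0,0,45]
    - [0,0,0,0,0,0,45]
    - [0,0,0,0,0,0,45]
    - [0,0,0,0,0,0,45]

```text
clock: 10.48
eef_pos: [0.4377, 0.0977, 0.0383]
orientation: [2.325, 2.112, 0.002]
wrist_force: [-1.0, -0.5, 8.1]
finger_gap: 0.655
grip_force: 61.7
```

```bash
python3 - <<'E'
from h import *
rows((0.4374,0.098,0.037),-5.4)
rows((0.6082,-0.1012,0.17),-5.4)
E
```

```text
shift [ 0.2 -0.4  1.3] turn z -0.1 | tcp [0.4377 0.0977 0.0383] tool y deg -5.5 tilt [0.001 0.   ] j6 0.31 t 10.47 gap mm 56.0
shift [-181.6  189.  -131.5] turn z -0.1 | tcp [0.4377 0.0977 0.0383] tool y deg -5.5 tilt [0.001 0.   ] j6 0.31 t 10.47 gap mm 56.0
```

Request:
send_rows:
  deltas:
    - [0,0,-8,0,0,0,45]
    - [0,0,-35,0,0,0,45]
    - [0,0,-70,0,0,0,45]
    - [-8,9,-105,0,0,0,45]
    - [-30,31,-128,0,0,0,45]
    - [-60,62,-132,0,0,0,45]
    - [-95,99,-132,0,0,0,45]
    - [-130,135,-132,0,0,0,45]

```text
clock: 11.48
eef_pos: [0.56, -0.046, 0.1702]
orientation: [2.325, 2.112, 0.001]
wrist_force: [1.6, 1.3, -1.5]
finger_gap: 0.658
grip_force: 64.1
```

Request:
send_rows:
  deltas:
    - [-25,26,0,0,0,0,45]
    - [-42,44,0,0,0,0,45]
    - [-50,52,0,0,0,0,45]
    - [-52,54,0,0,0,0,45]
    - [-52,54,0,0,0,0,45]
    - [-52,54,0,0,0,0,45]
    - [-52,54,0,0,0,0,45]

```text
clock: 12.35
eef_pos: [0.6075, -0.1012, 0.1694]
orientation: [-2.325, -2.113, 0.0]
wrist_force: [0.3, 0.2, -1.7]
finger_gap: 0.657
grip_force: 64.1
```

```bash
python3 - <<'E'
from h import *
rows((0.6082,-0.1012,0.0535),-5.4)
f=grab('wrist'); save(f,'w3.png'); P=cloud(f)
g=cv2.cvtColor(f['img'],cv2.COLOR_RGB2GRAY)
m=((g<75)&(abs(P[...,2]-.015)<.008)).astype(np.uint8); m=cv2.morphologyEx(m,cv2.MORPH_OPEN,np.ones((5,5)))
n,l,st,c=cv2.connectedComponentsWithStats(m)
for i in range(1,n):
    if st[i,4]>300: print(st[i],c[i].round(1),onplane(f,[c[i]],.015)[0].round(4))
E
```

```text
shift [  0.    0.7 115.9] turn z -0.1 | tcp [ 0.6075 -0.1012  0.1694] tool y deg -5.5 tilt [-0.  0.] j6 -0.07 t 12.35 gap mm 56.1
[ 506    0   31  305 3017] [522.2 147.7] [ 0.7939 -0.0892  0.015 ]
[280  75  64  34 759] [309.2  96.3] [ 0.6094 -0.0286  0.015 ]
[ 282  146   69   44 2137] [316.1 167.8] [ 0.6094 -0.0902  0.015 ]
```

View pics/w3.png

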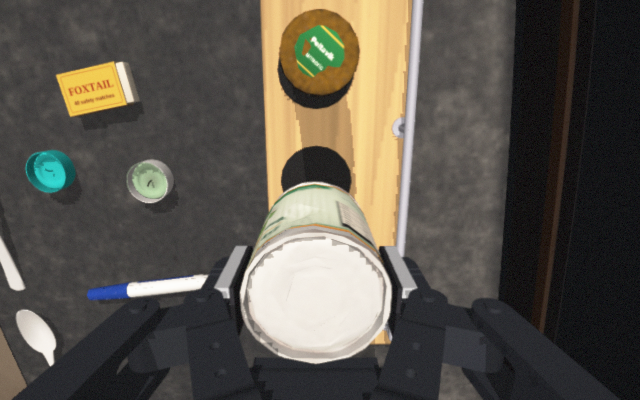

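The jar stands on pad 2 (318,52). The tin hangs upright above pad 3 (316,168). Lowering it.

Request:
send_rows:
  deltas:
    - [0,0.5,25,0,0,0,45]
    - [0,0.5,55,0,0,0,45]
    - [0,0.5,80,0,0,0,45]
    - [0,0.5,97,0,0,0,45]
    - [0,0.5,107,0,0,0,45]
    - [0,0.5,112,0,0,0,45]
    - [0,0.5,114,0,0,0,45]
    - [0,0.5,115,0,0,0,45]

```text
clock: 13.4
eef_pos: [0.6087, -0.1018, 0.0548]
orientation: [2.325, 2.111, 0.001]
wrist_force: [0.6, -0.3, -2.3]
finger_gap: 0.655
grip_force: 64.1
```

Request:
send_rows:
  deltas:
    - [0,0,0.5,0,0,0,45]
    - [0,0,1,0,0,0,45]
    - [0,0,1.2,0,0,0,45]

```text
clock: 13.78
eef_pos: [0.6084, -0.1018, 0.0534]
orientation: [2.326, 2.112, 0.0]
wrist_force: [-0.9, -0.0, 3.1]
finger_gap: 0.655
grip_force: 64.1
```

Request:
send_rows:
  deltas:
    - [0,0,0,0,0,0,62]
    - [0,0,0,0,0,0,70]
    - [0,0,0,0,0,0,74]
    - [0,0,0,0,0,0,74]
    - [0,0,-15,0,0,0,74]
    - [0,0,-55,0,0,0,74]
    - [0,0,-100,0,0,0,74]
    - [0,0,-130,0,0,0,74]

```text
clock: 14.78
eef_pos: [0.6091, -0.1019, 0.1865]
orientation: [2.324, 2.11, 0.003]
wrist_force: [0.6, 0.2, -0.9]
finger_gap: 0.868
grip_force: 0.0
```

```bash
python3 - <<'E'
from h import *
f=grab('wrist'); Q=cloud(f).reshape(-1,3)
for nm,c,lo,hi,d in (('tin',(.6082,-.1012),.07,.1,.05),('tea',(.4535,-.088),.009,.025,.035)):
    s=Q[(np.hypot(Q[:,0]-c[0],Q[:,1]-c[1])<d)&(Q[:,2]>lo)&(Q[:,2]<hi)]
    if len(s)>20:
        zt=np.percentile(s[:,2],95);t=s[s[:,2]>zt-.006]; print(nm,len(t),zt.round(4),((t.min(0)+t.max(0))/2).round(4),(t.max(0)-t.min(0)).round(3))
rows((0.4535,-.0885,0.12),-5.4)
E
```

```text
tin 4368 0.0873 [ 0.6085 -0.1018  0.0855] [0.057 0.057 0.008]
tea 310 0.0163 [ 0.4549 -0.0881  0.0139] [0.039 0.038 0.007]
shift [  -1.5 -158.5   68.9] turn z -0.1 | tcp [ 0.6109 -0.1022  0.1901] tool y deg -5.5 tilt [ 0.008 -0.001] j6 -0.07 t 14.82 gap mm 73.9
```

Request:
send_rows:
  deltas:
    - [0,-20,0,0,0,0,65]
    - [0,-55,0,0,0,0,65]
    - [0,-95,10,0,0,0,65]
    - [0,-128,30,0,0,0,65]
    - [0,-148,50,0,0,0,65]
    - [0,-157,65,0,0,0,65]
    - [-1,-157,70,0,0,0,65]
    - [-1,-157,70,0,0,0,65]

```text
clock: 15.82
eef_pos: [0.4527, -0.0878, 0.1136]
orientation: [2.325, 2.111, 0.001]
wrist_force: [-0.8, -0.0, -0.1]
finger_gap: 0.761
grip_force: 0.0
```

```bash
python3 - <<'E'
from h import *
f=grab('wrist'); Q=cloud(f).reshape(-1,3)
c=(.4545,-.0885)
s=Q[(np.hypot(Q[:,0]-c[0],Q[:,1]-c[1])<.035)&(Q[:,2]>.009)&(Q[:,2]<.025)]
zt=np.percentile(s[:,2],95);t=s[s[:,2]>zt-.006]; m=(t.min(0)+t.max(0))/2; print(len(t),zt.round(4),m.round(4),(t.max(0)-t.min(0)).round(3))
rows((m[0],m[1],0.004),-5.4)
E
```

```text
336 0.0163 [ 0.4547 -0.0885  0.0141] [0.037 0.038 0.007]
shift [ -0.5   1.6 109.8] turn z -0.1 | tcp [ 0.453  -0.0879  0.1138] tool y deg -5.5 tilt [ 0.001 -0.   ] j6 -0.1 t 15.88 gap mm 65.2
```

Request:
send_rows:
  deltas:
    - [-0.5,1,25,0,0,0,60]
    - [-0.5,1.5,50,0,0,0,60]
    - [-0.5,1.5,72,0,0,0,60]
    - [-0.5,1.5,90,0,0,0,60]
    - [-0.5,1.5,101,0,0,0,60]
    - [-0.5,1.5,107,0,0,0,60]
    - [-0.5,1.5,109,0,0,0,60]
    - [-0.5,1.5,109.5,0,0,0,60]

```text
clock: 16.88
eef_pos: [0.4537, -0.0884, 0.0039]
orientation: [2.325, 2.112, 0.001]
wrist_force: [0.7, 0.2, 0.8]
finger_gap: 0.705
grip_force: 0.0
```

Request:
send_rows:
  deltas:
    - [0,0,0,0,0,0,50]
    - [0,0,0,0,0,0,42]
    - [0,0,0,0,0,0,36]
    - [0,0,0,0,0,0,28]
    - [0,0,0,0,0,0,28]
    - [0,0,0,0,0,0,28]

```text
clock: 17.62
eef_pos: [0.4535, -0.0883, 0.0042]
orientation: [2.326, 2.112, 0.0]
wrist_force: [-1.9, 0.4, 11.4]
finger_gap: 0.406
grip_force: 58.6
```

```bash
python3 - <<'E'
from h import *
rows((0.4545,-.0885,0.13),-5.4)
rows((0.5991,-.1957,0.13),-5.4)
E
```

```text
shift [-1.000e-01  1.000e+00 -1.258e+02] turn z -0.1 | tcp [ 0.4535 -0.0883  0.0042] tool y deg -5.5 tilt [ 0. -0.] j6 -0.1 t 17.62 gap mm 34.7
shift [ -92.9  155.3 -125.7] turn z -0.1 | tcp [ 0.4535 -0.0883  0.0042] tool y deg -5.5 tilt [ 0. -0.] j6 -0.1 t 17.62 gap mm 34.7
```

Request:
send_rows:
  deltas:
    - [0,0,-4,0,0,0,28]
    - [0,0,-20,0,0,0,28]
    - [0,0,-50,0,0,0,28]
    - [0,0,-85,0,0,0,28]
    - [-10,17,-115,0,0,0,28]
    - [-30,50,-126,0,0,0,28]
    - [-53,88,-126,0,0,0,28]
    - [-73,122,-126,0,0,0,28]

```text
clock: 18.62
eef_pos: [0.5691, -0.1737, 0.1312]
orientation: [2.325, 2.111, 0.001]
wrist_force: [0.8, 0.1, 0.2]
finger_gap: 0.399
grip_force: 59.8
```

Request:
send_rows:
  deltas:
    - [-12,20,0,0,0,0,28]
    - [-18,30,0,0,0,0,28]
    - [-20,33,0,0,0,0,28]
    - [-20,33,0,0,0,0,28]
    - [-20,33,0,0,0,0,28]
    - [-20,33,0,0,0,0,28]

```text
clock: 19.38
eef_pos: [0.5984, -0.1954, 0.1297]
orientation: [-2.325, -2.112, 0.0]
wrist_force: [-0.2, 0.4, -0.1]
finger_gap: 0.402
grip_force: 59.8
```

```bash
python3 - <<'E'
from h import *
rows((0.5991,-.1957,0.0192),-5.4)
f=grab('wrist'); save(f,'w4.png'); 
E
```

```text
shift [ -0.2   0.8 110.5] turn z -0.1 | tcp [ 0.5984 -0.1954  0.1297] tool y deg -5.5 tilt [-0.  0.] j6 -0.22 t 19.38 gap mm 34.3
```

View pics/w4.png

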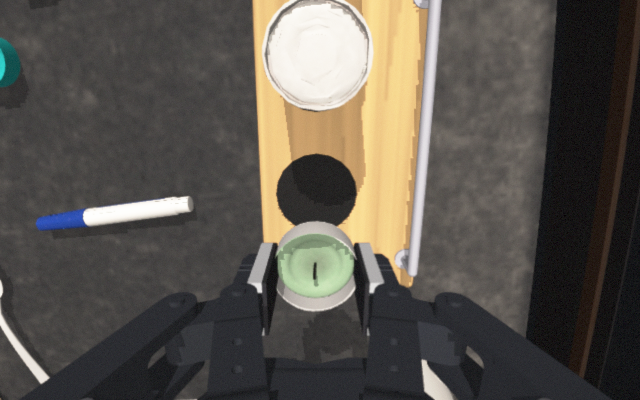

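The tea light (316,263) is held level, with pad 4 below it at (317,190) and the tin on pad 3 at (318,53). Lowering it.

Request:
send_rows:
  deltas:
    - [0,0.5,25,0,0,0,28]
    - [0,0.5,52,0,0,0,28]
    - [0,0.5,76,0,0,0,28]
    - [0,0.5,93,0,0,0,28]
    - [0,0.5,103,0,0,0,28]
    - [0,0.5,107,0,0,0,28]
    - [0,0.5,109,0,0,0,28]
    - [0,0.5,109.5,0,0,0,28]

```text
clock: 20.42
eef_pos: [0.5996, -0.1959, 0.0206]
orientation: [2.325, 2.111, 0.001]
wrist_force: [-0.1, 0.3, 0.1]
finger_gap: 0.404
grip_force: 59.8
```

Request:
send_rows:
  deltas:
    - [0,0,0.5,0,0,0,28]
    - [0,0,1,0,0,0,28]
    - [0,0,1,0,0,0,28]

```text
clock: 20.8
eef_pos: [0.5994, -0.1959, 0.0194]
orientation: [2.326, 2.112, 0.0]
wrist_force: [-0.4, -0.2, 1.8]
finger_gap: 0.406
grip_force: 60.0
```

Request:
send_rows:
  deltas:
    - [0,0,0.5,0,0,0,28]
    - [0,0,0.5,0,0,0,28]

```text
clock: 21.05
eef_pos: [0.5994, -0.1959, 0.0193]
orientation: [2.326, 2.112, 0.0]
wrist_force: [-2.2, 0.7, 7.9]
finger_gap: 0.403
grip_force: 60.7
```

Request:
send_rows:
  deltas:
    - [0,0,0,0,0,0,42]
    - [0,0,0,0,0,0,52]
    - [0,0,0,0,0,0,60]
    - [0,0,0,0,0,0,60]
    - [0,0,-12,0,0,0,60]
    - [0,0,-50,0,0,0,60]
    - [0,0,-110,0,0,0,60]
    - [0,0,-160,0,0,0,60]

```text
clock: 22.05
eef_pos: [0.5995, -0.1959, 0.1816]
orientation: [2.325, 2.111, 0.001]
wrist_force: [0.8, -1.2, -1.6]
finger_gap: 0.706
grip_force: 0.0
```

```bash
python3 - <<'E'
from h import *
f=grab('wrist'); P=cloud(f); Q=P.reshape(-1,3)
s=Q[(np.hypot(Q[:,0]-.599,Q[:,1]+.1957)<.03)&(Q[:,2]>.022)&(Q[:,2]<.045)]
zt=np.percentile(s[:,2],95);t=s[s[:,2]>.024]; print(len(t),zt.round(4),((t.min(0)+t.max(0))/2).round(4),(t.max(0)-t.min(0)).round(3))
rows((0.458,.312,0.28),-5.4)
E
```

```text
444 0.0306 [ 0.5994 -0.1959  0.0285] [0.038 0.038 0.009]
shift [ 492.5 -192.   -94.5] turn z -0.1 | tcp [ 0.6026 -0.1969  0.1886] tool y deg -5.5 tilt [ 0.01  -0.003] j6 -0.22 t 22.1 gap mm 60.1
```

The tea light is on pad 4, within 1 mm of its centre with its top at 30.6 mm. Next, the bottle.

Request:
send_rows:
  deltas:
    - [10,-4,-20,0,0,0,70]
    - [35,-14,-50,0,0,0,70]
    - [75,-29,-80,0,0,0,70]
    - [125,-49,-95,0,0,0,70]
    - [175,-68,-95,0,0,0,70]
    - [225,-88,-95,0,0,0,70]
    - [275,-107,-95,0,0,0,70]
    - [325,-127,-95,0,0,0,70]

```text
clock: 23.1
eef_pos: [0.5023, 0.1417, 0.2733]
orientation: [-2.325, -2.111, 0.002]
wrist_force: [0.0, 0.5, 0.5]
finger_gap: 0.817
grip_force: 0.0
```

Request:
send_rows:
  deltas:
    - [50,-19,0,0,0,0,70]
    - [100,-39,0,0,0,0,70]
    - [138,-54,0,0,0,0,70]
    - [158,-62,0,0,0,0,70]
    - [167,-65,0,0,0,0,70]
    - [167,-65,0,0,0,0,70]
    - [167,-65,0,0,0,0,70]

```text
clock: 23.98
eef_pos: [0.4555, 0.3115, 0.2735]
orientation: [2.326, 2.111, -0.001]
wrist_force: [1.0, 0.1, -0.4]
finger_gap: 0.819
grip_force: 0.0
```

```bash
python3 - <<'E'
from h import *
f=grab('wrist'); save(f,'w5.png'); P=cloud(f); Q=P.reshape(-1,3)
B=Q[(np.hypot(Q[:,0]-.458,Q[:,1]-.312)<.06)&(Q[:,2]<.2)]
for lo,hi in ((.158,.18),(.146,.157),(.132,.145),(.09,.115)):
    t=B[(B[:,2]>lo)&(B[:,2]<hi)]
    if len(t)>5: print(lo,len(t),((t.min(0)+t.max(0))/2).round(4),(t.max(0)-t.min(0)).round(3),np.round(cv2.minAreaRect(t[:,:2].astype(np.float32))[2]))
print(B[:,2].max())
rows((0.459,.313,0.122),-5.4)
E
```

```text
0.158 416 [0.4593 0.3136 0.1643] [0.017 0.017 0.01 ] 37.0
0.146 437 [0.4595 0.3148 0.1506] [0.027 0.025 0.009] 2.0
0.132 103 [0.4594 0.3205 0.1385] [0.028 0.015 0.013] 3.0
0.09 918 [0.4593 0.3154 0.1025] [0.047 0.067 0.025] 84.0
0.16913656455104076
shift [  1.9   3.3 151.5] turn z -0.2 | tcp [0.4556 0.3115 0.2735] tool y deg -5.6 tilt [-0. -0.] j6 0.69 t 24.02 gap mm 70.1
```

View pics/w5.png

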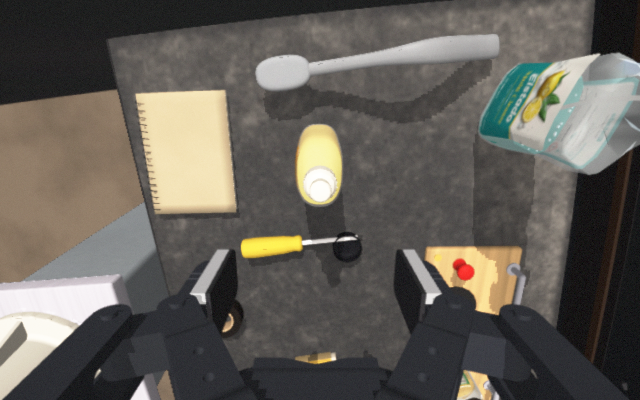

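The bottle's spout is at (320,190), on axis (0.4594, 0.3138), with its top at 169 mm as expected. The fingers are clear of the spray bottle (550,110). Descending onto the cap.

Request:
send_rows:
  deltas:
    - [2,3,20,0,0,0,70]
    - [2.5,3.5,50,0,0,0,70]
    - [2.5,3.5,85,0,0,0,70]
    - [2.5,3.5,115,0,0,0,70]
    - [2.5,3.5,137,0,0,0,70]
    - [2.5,3.5,148,0,0,0,60]
    - [2.5,3.5,151,0,0,0,50]
    - [2.5,3.5,151,0,0,0,45]

```text
clock: 25.02
eef_pos: [0.4596, 0.3146, 0.1232]
orientation: [2.326, 2.111, 0.001]
wrist_force: [1.3, -0.1, -0.3]
finger_gap: 0.527
grip_force: 0.0
```

Request:
send_rows:
  deltas:
    - [0,0,0,0,0,0,38]
    - [0,0,0,0,0,0,33]
    - [0,0,0,0,0,0,28]
    - [0,0,0,0,0,0,20]
    - [0,0,0,0,0,0,20]
    - [0,0,0,0,0,0,20]

```text
clock: 25.78
eef_pos: [0.4595, 0.3148, 0.1234]
orientation: [2.326, 2.112, 0.001]
wrist_force: [-1.4, -1.2, 6.6]
finger_gap: 0.322
grip_force: 58.6
```

```bash
python3 - <<'E'
from h import *
rows((0.459,.313,0.25),-5.4)
rows((0.6258,.0882,0.25),-5.4)
E
```

```text
shift [  -1.7   -0.2 -126.6] turn z -0.1 | tcp [0.4595 0.3148 0.1234] tool y deg -5.5 tilt [0.001 0.001] j6 0.69 t 25.77 gap mm 27.5
shift [-209.5  187.4 -126.6] turn z -0.1 | tcp [0.4595 0.3148 0.1234] tool y deg -5.5 tilt [0.001 0.001] j6 0.69 t 25.77 gap mm 27.5
```

Request:
send_rows:
  deltas:
    - [0,0,-6,0,0,0,20]
    - [0,0,-22,0,0,0,20]
    - [0,0,-45,0,0,0,20]
    - [0,0,-70,0,0,0,20]
    - [-8,7,-88,0,0,0,20]
    - [-24,21,-96,0,0,0,20]
    - [-46,41,-98,0,0,0,20]
    - [-68,61,-98,0,0,0,20]

```text
clock: 26.78
eef_pos: [0.5142, 0.2398, 0.2215]
orientation: [2.325, 2.112, 0.001]
wrist_force: [-0.0, 1.0, -1.0]
finger_gap: 0.321
grip_force: 59.2
```

Request:
send_rows:
  deltas:
    - [-22,20,0,0,0,0,20]
    - [-44,40,0,0,0,0,20]
    - [-66,60,0,0,0,0,20]
    - [-88,80,0,0,0,0,20]
    - [-108,98,0,0,0,0,20]
    - [-124,112,0,0,0,0,20]
    - [-134,121,0,0,0,0,20]
    - [-139,125,0,0,0,0,20]

```text
clock: 27.78
eef_pos: [0.6246, 0.0901, 0.2206]
orientation: [-2.326, -2.111, 0.0]
wrist_force: [0.4, 0.8, -2.1]
finger_gap: 0.321
grip_force: 59.2
```

Request:
send_rows:
  deltas:
    - [-1,1,0,0,0,0,20]
    - [-1,1,0,0,0,0,20]
    - [-1,1,0,0,0,0,20]

```text
clock: 28.15
eef_pos: [0.625, 0.09, 0.2206]
orientation: [-2.325, -2.112, 0.0]
wrist_force: [0.2, 0.4, -2.2]
finger_gap: 0.323
grip_force: 59.2
```

```bash
python3 - <<'E'
from h import *
rows((0.6258,.0892,0.1385),-5.4)
f=grab('scene'); cv2.imwrite('pics/s6.png',cv2.resize(f['img'][100:300,200:500,::-1],None,fx=2.5,fy=2.5))
f=grab('wrist'); P=cloud(f); Q=P.reshape(-1,3)
B=Q[(np.hypot(Q[:,0]-.626,Q[:,1]-.088)<.06)]
for lo,hi in ((.25,.275),(.10,.21)):
    t=B[(B[:,2]>lo)&(B[:,2]<hi)]
    if len(t)>5: print(lo,len(t),((t.min(0)+t.max(0))/2).round(4),(t.max(0)-t.min(0)).round(3))
E
```

```text
shift [-0.7  0.9 82.1] turn z -0.1 | tcp [0.625  0.09   0.2206] tool y deg -5.5 tilt [-0.  0.] j6 0.24 t 28.15 gap mm 27.6
0.25 8017 [0.6251 0.0913 0.2625] [0.097 0.034 0.025]
0.1 3911 [0.6258 0.1087 0.1572] [0.045 0.037 0.106]
```

View pics/s6.png

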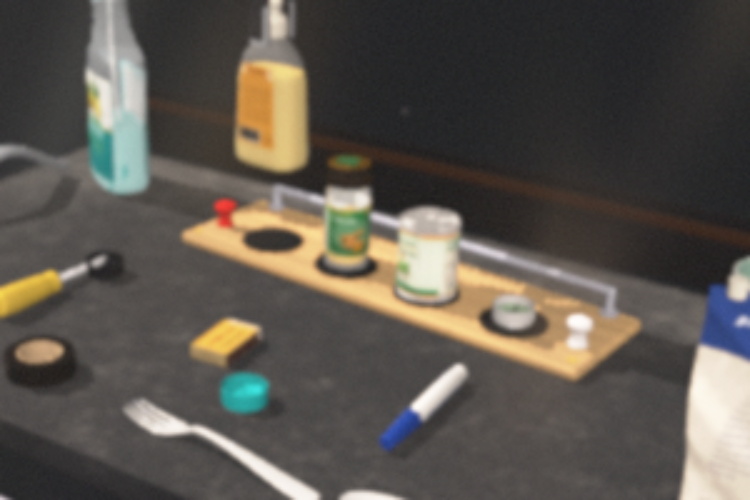

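The bottle hangs upright over pad 1 (272,240 in the crop). The jar, tin and tea light stand on their pads. Lowering it.

Request:
send_rows:
  deltas:
    - [-1,0.5,10,0,0,0,20]
    - [-1,0.5,28,0,0,0,20]
    - [-1,0.5,46,0,0,0,20]
    - [-1,0.5,60,0,0,0,20]
    - [-1,0.5,70,0,0,0,20]
    - [-1,0.5,76,0,0,0,20]
    - [-1,0.5,79,0,0,0,20]
    - [-1,0.5,80.5,0,0,0,20]

```text
clock: 29.25
eef_pos: [0.6259, 0.0885, 0.1403]
orientation: [2.326, 2.112, 0.001]
wrist_force: [0.4, 0.2, -1.8]
finger_gap: 0.319
grip_force: 59.2
```

Request:
send_rows:
  deltas:
    - [0,0,0.6,0,0,0,20]
    - [0,0,1.2,0,0,0,20]
    - [0,0,1.5,0,0,0,20]

```text
clock: 29.62
eef_pos: [0.6258, 0.0885, 0.1387]
orientation: [2.326, 2.112, 0.0]
wrist_force: [-0.3, 0.4, -1.5]
finger_gap: 0.324
grip_force: 59.2
```

Request:
send_rows:
  deltas:
    - [0,0,0.5,0,0,0,20]
    - [0,0,1.0,0,0,0,20]
    - [0,0,1.0,0,0,0,20]

```text
clock: 30.0
eef_pos: [0.6259, 0.0885, 0.1384]
orientation: [2.326, 2.112, 0.001]
wrist_force: [-2.1, 0.2, 4.8]
finger_gap: 0.322
grip_force: 60.0
```

Contact. Release and rise.

Request:
send_rows:
  deltas:
    - [0,0,0,0,0,0,35]
    - [0,0,0,0,0,0,50]
    - [0,0,0,0,0,0,60]
    - [0,0,0,0,0,0,60]
    - [0,0,-12,0,0,0,60]
    - [0,0,-50,0,0,0,60]
    - [0,0,-100,0,0,0,60]
    - [0,0,-130,0,0,0,60]

```text
clock: 31.0
eef_pos: [0.6265, 0.0886, 0.2712]
orientation: [2.324, 2.111, 0.005]
wrist_force: [0.6, 0.3, 0.2]
finger_gap: 0.705
grip_force: 0.0
```

Request:
send_rows:
  deltas:
    - [10,-30,-10,0,0,0,60]
    - [20,-80,-10,0,0,0,60]
    - [20,-130,-10,0,0,0,60]
    - [20,-170,-10,0,0,0,60]
    - [20,-200,-10,0,0,0,60]
    - [20,-220,-10,0,0,0,60]
    - [20,-220,-10,0,0,0,60]

```text
clock: 31.88
eef_pos: [0.4082, 0.1297, 0.2782]
orientation: [2.325, 2.112, 0.002]
wrist_force: [-0.1, 0.3, 0.8]
finger_gap: 0.702
grip_force: 0.0
```

```bash
python3 - <<'E'
from h import *
f=grab('top'); cv2.imwrite('pics/t7.png',cv2.resize(f['img'][100:240,220:470,::-1],None,fx=3,fy=3))
Q=cloud(f).reshape(-1,3)
for nm,c,lo,hi in (('bottle',(.6258,.0882),.175,.2),('jar',(.617,-.0067),.115,.135),('tin',(.6082,-.1012),.08,.1),('tea',(.5991,-.1957),.024,.04)):
    t=Q[(np.hypot(Q[:,0]-c[0],Q[:,1]-c[1])<.032)&(Q[:,2]>lo)&(Q[:,2]<hi)]
    if len(t): print(nm,len(t),t[:,2].max().round(4),((t.min(0)+t.max(0))/2-np.r_[c,0]).round(4)[:2],(t.max(0)-t.min(0)).round(3))
E
```

```text
bottle 48 0.1871 [-0.0006  0.0006] [0.017 0.017 0.009]
jar 253 0.1263 [-0.0002  0.0022] [0.042 0.041 0.01 ]
tin 409 0.0931 [-0.0008  0.0013] [0.056 0.055 0.013]
tea 69 0.0328 [-0.0013  0.0005] [0.037 0.037 0.009]
```

View pics/t7.png

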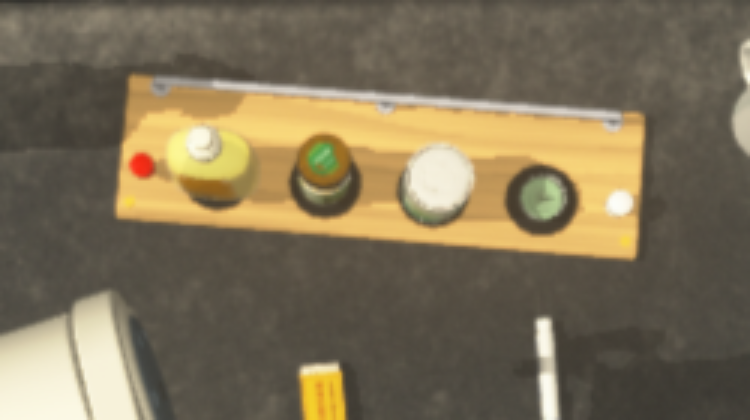

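All four stand upright, within 3 mm of their pad centres: bottle (205,155) beside the red peg (142,165), then jar, tin and tea light (543,198) beside the white peg. The arm is clear.

```bash
python3 -c "
from cell import ctrl
print(ctrl.finish_job())"
```

```text
the job is handed in; nothing more can be done
None
```

The job is handed in: from the red peg, the bottle, jar, tin and tea light stand upright on pads 1 to 4, each measured within 3 mm of its pad centre and released; the hand-in returned no verdict.

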